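# Set out the spare fuses by size on the fuse rail

### The job

Put the locker's four loose ceramic fuse cartridges back on the spare-fuse rail in order of size: one standing upright in the middle of each cup, the largest in the cup next to the brass terminal clamp and so on down to the smallest in the cup at the other end. They are ceramic, so set them down rather than drop them and do not knock any over; leave the headphone earpiece where it lies.

Things in the scene. Friction and masses are not known exactly. Their poses are not given: they have to be found in the camera images.
- fuse_20: the smallest loose fuse cartridge: off-white ceramic barrel with brass end caps, a green indicator dot on its top and a thin green band round the middle; a plain cylinder 20 mm in diameter and 40 mm tall, standing upright on the shelf (z = 0) at the start. Origin: centre of its underside; z up along its axis
- fuse_28: the second smallest loose fuse cartridge: off-white ceramic barrel with brass end caps, a yellow indicator dot on its top and a thin yellow band round the middle; a plain cylinder 28 mm in diameter and 56 mm tall, standing upright on the shelf (z = 0) at the start. Origin: centre of its underside; z up along its axis
- fuse_36: the second largest loose fuse cartridge: off-white ceramic barrel with brass end caps, a blue indicator dot on its top and a thin blue band round the middle; a plain cylinder 36 mm in diameter and 72 mm tall, standing upright on the shelf (z = 0) at the start. Origin: centre of its underside; z up along its axis
- fuse_44: the largest loose fuse cartridge: off-white ceramic barrel with brass end caps, a red indicator dot on its top and a thin red band round the middle; a plain cylinder 44 mm in diameter and 88 mm tall, standing upright on the shelf (z = 0) at the start. Origin: centre of its underside; z up along its axis
- cup_a: one of four identical round dark-brown cups, green inside, fixed in a straight row about 85 mm apart on the metal rail (440 mm long); letters are shuffled along the row: tell its place by distance from the clamp. Outside 74 mm, inside 68 mm across, rim 10 mm and flat inner floor 6 mm above its origin. Origin: centre of underside, 7.5 mm above the shelf; x across the rail, y along it
- cup_b: one of four identical round dark-brown cups, green inside, fixed in a straight row about 85 mm apart on the metal rail (440 mm long); letters are shuffled along the row: tell its place by distance from the clamp. Outside 74 mm, inside 68 mm across, rim 10 mm and flat inner floor 6 mm above its origin. Origin: centre of underside, 7.5 mm above the shelf; x across the rail, y along it
- cup_c: one of four identical round dark-brown cups, green inside, fixed in a straight row about 85 mm apart on the metal rail (440 mm long); letters are shuffled along the row: tell its place by distance from the clamp. Outside 74 mm, inside 68 mm across, rim 10 mm and flat inner floor 6 mm above its origin. Origin: centre of underside, 7.5 mm above the shelf; x across the rail, y along it
- cup_d: one of four identical round dark-brown cups, green inside, fixed in a straight row about 85 mm apart on the metal rail (440 mm long); letters are shuffled along the row: tell its place by distance from the clamp. Outside 74 mm, inside 68 mm across, rim 10 mm and flat inner floor 6 mm above its origin. Origin: centre of underside, 7.5 mm above the shelf; x across the rail, y along it
- clamp: the brass terminal clamp on a dark foot, 46 mm across the rail, 34 mm along it, 49 mm tall, a round slotted screw head on top; fixed at one end of the rail, either one, about 68 mm beyond the middle of the end cup (the other rail end has only a low grey stop). Origin: centre of its underside, 7.5 mm above the shelf
- earpiece: the headphone earpiece lying loose among the fuses: dark bakelite disc 58 mm across, 22 mm tall, with holes in its face and a small steel lug at its edge (to 35 mm from the middle); a bystander that stays where it is. Origin: centre of its underside; z up

How it is judged:
By the outcome, as a careful person would: the job done as asked, in the order asked, and still so for the second after the job is handed in, with the robot touching nothing.
It also fails if it takes over 112 s, if anything falls off the work surface, if the arm or the gripper's body presses on something with over 40 N, if the wrist force passes 120 N, or if a joint passes its speed limit or range.

### The arm

A 6-joint arm with a two-finger parallel gripper is mounted at the origin on the work surface. World frame = base frame: x ahead of the robot, y to its left, z up, the work surface at z = 0. Lengths are in m, angles in degrees, forces in N, time in s.
With the tool pointing down it reaches from about 0.4 to 0.825 m from the base axis. Payload 7 kg.
Tool frame: the origin (TCP) lies on the centre line of the jaws, within the pads' length; the fingertips stand 19 mm ahead of it and the grasp point (between the pads) is the TCP (r.tip_extent is the distance from the TCP to the fingertips, in m); z points along the fingers, y is the line along which they close (so a half turn about z gives the same grasp; the last joint's range is limited). The gripper opens to 88 mm and grips with 3 to 60 N. Pads are 19 mm wide; open, the fingers measure 130 mm over their backs; the gripper's body (78 mm by 193 mm) begins 47 mm behind the grasp point.
Start: joints at [-53.566, 20.546, 0.682, 0, -70.136, -16.507], TCP at [0.23, -0.635, 0.246] pointing down, gripper open.
Joint ranges: [-176.03, 176.03], [-82.01, 121.73], [-58.28, 71.71], [-173.87, 95.51], [-174.79, -0.11], [-173.66, 173.66]. Speed limits (degrees/s): [136.94, 136.94, 172.46, 180, 180, 180].

### API

Orientations are given as [roll, pitch, yaw] about the fixed x, y, z axes, in that order (R = Rz(yaw) Ry(pitch) Rx(roll)).
In Python, from plant import r gives the robot as it stands. The module is installed in compiled form; this text tells all that it offers.
- The arm moves only by the tool jog_arm, never from a script. Its argument "deltas" is a list that holds one entry, the list of rows, each a list of 5 numbers: the opening, from -1 (shut) to 1 (fully open), then the shift along the world's x, y, z in cm, then the turn about the world's z in rad. In form: [[[claw, dx, dy, dz, turn], ...]]. A call has 1 to 8 rows; each row shifts and turns the commanded pose from where the row before left it; what a row does not reach is not made up. A row lasts 1/8 s, in which the tool goes at most 62.5 mm and 10.7 degrees, less where a joint would pass 70% of its speed; a pose out of reach is approached as far as the arm can. A call with a gripper value outside its range is refused whole. The fingers move at their own pace and stop on an object; "force" is the grip in N (left out, the last holds). Time passes only in rows, so rows that do not move let the fingers close. It gives the time, the measured TCP pose, the force, the opening and the grip force at its end, in the units of the state.
- r.get_state(): the state, without advancing time (a new reading comes with each control period).
- r.capture(name): name is "scene" or "side" or "wrist"; returns the picture (384x512x3 uint8, blue, green, red); there is no depth.
- r.camera_info(name): a dict with "fx", "fy", "cx", "cy" (pixels), "k1" (the pictures are not rectified: a ray, as slopes to the right and down, at radius r is drawn at 1 + k1 r^2 times it, then the intrinsics apply), "view" (4x4, takes a point from world to camera coordinates). Camera axes: x right, y up, looking along -z (the intrinsics and any distortion apply to the point x, -y, -z); pixel columns grow to the right and rows downward; lengths in m; the calibration is good to about 2 mm. A picture is of the moment at which its call begins: read the wrist's pose just before it. camera_info takes no time and is no camera call; for the wrist camera it gives the pose at the moment of the call.
- r.close_job(): hands the job in; it is judged then, once.
The state is a dict: "time_s": time; "joints": joint angles; "qd": joint speeds; "joint_torque": joint torques, N m; "tcp_pos": TCP position; "eef_rot": TCP orientation; "contact_force": force on the tool from outside, world axes, zero at the start; "moment": the same for the moment, N m; "gripper_width": finger opening in m; "gripper_force": force on a finger pad.
Only numpy, scipy, OpenCV 4.12 (cv2) and the standard library are available. Lean on these libraries where they do the work, as an engineer would, in place of code of your own. Each camera call takes 0.05 s, during which the arm holds its last target. There are 200 camera calls.

## Working session

There is one attempt and no reset: what is moved stays moved. The work goes in short steps, Python scripts to look and compute and a tool call to move; the robot and the scene stay as the last step left them, time stands still between calls to the robot, and variables do not carry over. Pictures are saved under pics/ and viewed, at most 14 in all, crops included, and the job is handed in when it is done.

Besides the shell and the picture viewer there is one more tool, called after "Emit:" as name([rows], argument=value, ...), one row to a line, values as JSON. jog_arm: Moves the arm, as the interface text tells. Its arguments: {"type":"object","properties":{"deltas":{"type":"array"},"force":{"type":"number"}},"required":["deltas"]}

```bash
mkdir -p pics
python3 - <<'E'
from plant import r
import cv2
for n in("scene","side"):
    cv2.imwrite(f"pics/{n}0.png",r.capture(n)); i=r.camera_info(n); print(n,i)
s=r.get_state();print(s["time_s"],s["tcp_pos"],s["eef_rot"],s["gripper_width"],r.tip_extent)
E
```

```text
scene {'fx': 416.257321074212, 'fy': 416.257321074212, 'cx': 254.99661512584183, 'cy': 197.77838144260096, 'k1': -0.04252960366676836, 'view': array([[ 0.5050413 ,  0.86300793, -0.01227197, -0.28379943],
       [-0.6741023 ,  0.40329141,  0.61882318,  0.34659012],
       [ 0.53899849, -0.3042587 ,  0.78543445, -1.38200267],
       [ 0.        ,  0.        ,  0.        ,  1.        ]])}
side {'fx': 400.3384782137499, 'fy': 400.3384782137499, 'cx': 260.58521639700785, 'cy': 185.68388350596285, 'k1': -0.02072635726261607, 'view': array([[-0.98940108, -0.14381359, -0.02007889,  0.57018651],
       [ 0.09052869, -0.71902036,  0.68906769, -0.08319052],
       [-0.11353443,  0.67994659,  0.72441878, -0.94232088],
       [ 0.        ,  0.        ,  0.        ,  1.        ]])}
0.1 [ 0.22991185 -0.63420483  0.24472039] [ 1.79914921e+02 -9.23856438e-03 -1.60075335e+02] 0.08765722982067325 0.019
```

View pics/scene0.png

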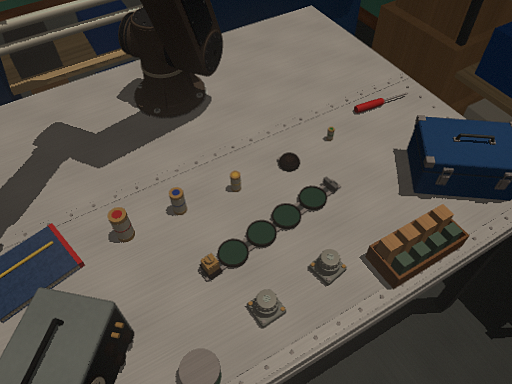

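View pics/side0.png

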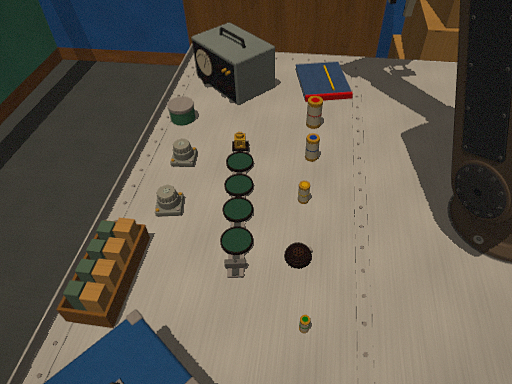

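The scene view shows the fuse tops at red (118,215), blue (176,192), yellow (235,175) and green (331,129). The cups are at (233,252), (261,233), (286,216) and (313,198), with the clamp at (210,262) beside the first. The side view agrees: clamp at (240,140), cups running down to (237,240).

```bash
cat > h.py <<'E'
import numpy as np, cv2
def ray(i,u,v):
    d=np.array([(u-i["cx"])/i["fx"],(v-i["cy"])/i["fy"]]); s=d.copy()
    for _ in range(10): s=d/(1+i["k1"]*(s@s))
    V=i["view"]; R=V[:3,:3]; return -R.T@V[:3,3], R.T@np.array([s[0],-s[1],-1])
def onplane(i,u,v,z):
    c,d=ray(i,u,v); return (c+d*(z-c[2])/d[2])[:2]
def blob(img,lo,hi,near,rad,):
    h=cv2.cvtColor(img,cv2.COLOR_BGR2HSV); m=cv2.inRange(h,np.array(lo),np.array(hi))
    k=np.zeros_like(m); cv2.circle(k,near,rad,255,-1); m&=k
    n,_,st,ce=cv2.connectedComponentsWithStats(m)
    return [(int(st[j,4]),ce[j].round(1)) for j in range(1,n) if st[j,4]>3]
HUE={"r44":(0,8,.088),"b36":(105,130,.072),"y28":(18,32,.056),"g20":(38,85,.040)}
E
python3 - <<'E'
from h import *
from plant import r
N={"scene":{"r44":(118,214),"b36":(176,191),"y28":(235,174),"g20":(331,129),"c":[(233,252),(261,233),(286,216),(313,198)]},
"side":{"r44":(315,100),"b36":(313,138),"y28":(304,185),"g20":(305,317),"c":[(239,162),(239,185),(237,210),(237,240)]}}
for n in N:
    im=cv2.imread(f"pics/{n}0.png"); i=r.camera_info(n)
    for k,(a,b,z) in HUE.items():
        for A,c in blob(im,(a,110,50),(b,255,255),N[n][k],9): print(n,k,A,c,onplane(i,*c,z).round(4))
    for p in N[n]["c"]:
        for A,c in blob(im,(50,60,25),(95,255,255),p,19):
            if A>60: print(n,"cup",A,c,onplane(i,*c,.0155).round(4))
a=cv2.resize(cv2.imread("pics/scene0.png")[120:290,90:350],None,fx=3,fy=3,interpolation=cv2.INTER_CUBIC);cv2.imwrite("pics/c1.png",cv2.convertScaleAbs(a,alpha=1.5))
E
```

```text
scene r44 65 [116.2 213.7] [ 0.4612 -0.3157]
scene b36 28 [175.3 192.1] [ 0.4594 -0.1672]
scene y28 28 [234.7 173.9] [ 0.4696 -0.0064]
scene g20 5 [331.2 128.4] [0.4459 0.3257]
scene cup 254 [233.6 252.2] [ 0.6527 -0.1115]
scene cup 289 [261.1 232.1] [ 0.6371 -0.0265]
scene cup 318 [286.2 214.5] [0.624  0.0552]
scene cup 327 [312.7 196.6] [0.6111 0.1459]
side r44 4 [307.2  96.5] [ 0.486  -0.3293]
side r44 9 [314.  95.] [ 0.4669 -0.3393]
side r44 6 [321.7  95.5] [ 0.4446 -0.3393]
side b36 22 [312.7 136.7] [ 0.4602 -0.1688]
side y28 84 [304.1 185.3] [ 0.4705 -0.0041]
side g20 26 [304.7 318.7] [0.4454 0.3234]
side cup 309 [239.2 160.6] [ 0.6509 -0.1132]
side cup 86 [239.  177.8] [ 0.6396 -0.0487]
side cup 372 [238.4 183.8] [ 0.6372 -0.0273]
side cup 76 [238.4 201.1] [0.6265 0.0306]
side cup 445 [237.4 208.5] [0.6246 0.0543]
side cup 549 [236.1 239.5] [0.6107 0.1448]
```

View pics/c1.png

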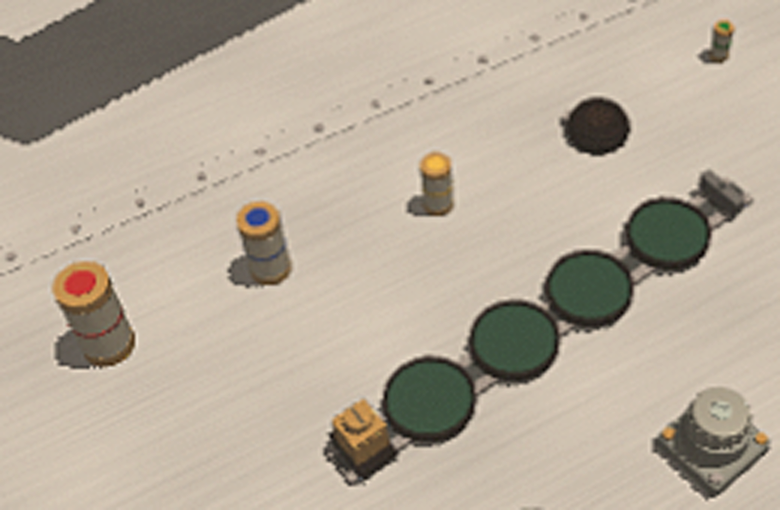

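The picture shows the clamp next to the lower-left cup, so the order red, blue, yellow, green runs up the row. Both views agree to about 2 mm: cups at (.652,-.112), (.637,-.027), (.624,.055) and (.611,.145). I'll grip across the rail, with the closing line at 9° from x, and go above the red fuse first.

Emit:
jog_arm([
  [[1,2.9,4,-0.5,0.172],[1,2.9,4,-0.5,0.172],[1,2.9,4,-0.5,0.172],[1,2.9,4,-0.5,0.172],[1,2.9,4,-0.5,0.172],[1,2.9,4,-0.5,0.172],[1,2.9,4,-0.5,0.172],[1,2.9,3.7,-0.5,0.172]],
], force=25)

```text
time_s: 1.1
tcp_pos: [0.4626, -0.316, 0.2053]
eef_rot: [180.0, 0.0, -80.9]
contact_force: [1.2, -0.8, 0.5]
gripper_width: 0.0879
gripper_force: 0.0
```

Emit:
jog_arm([
  [[1,0,0,0,0],[1,0,0,0,0]],
])

```text
time_s: 1.35
tcp_pos: [0.4619, -0.3174, 0.2053]
eef_rot: [180.0, 0.0, -81.3]
contact_force: [-0.0, 0.6, -0.4]
gripper_width: 0.0875
gripper_force: 0.0
```

Run:
```python
from h import *
from plant import r
i=r.camera_info("wrist"); im=r.capture("wrist"); cv2.imwrite("pics/w1.png",im)
h=(256,192)
for A,c in blob(im,(0,150,60),(8,255,255),h,400):
    if A>60: print(A,c,onplane(i,*c,.088))
```

```text
1750 [310.9  62. ] [ 0.43458468 -0.44267555]
435 [254.3 194.1] [ 0.4650449  -0.31612229]
```

View pics/w1.png

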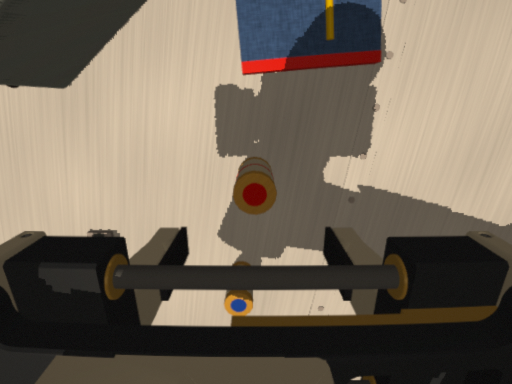

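The wrist view shows the red dot at (254,194), which puts it at (.465,-.316). That agrees with the scene view to 4 mm. Descending and gripping.

Emit:
jog_arm([
  [[1,0.1,0.1,-3.5,0],[1,0,0,-3.5,0],[1,0,0,-3.5,0],[1,0,0,-2.5,0],[1,0,0,-1.5,0],[0.3,0,0,0,0],[0.15,0,0,0,0],[0.1,0,0,0,0]],
])

```text
time_s: 2.4
tcp_pos: [0.4637, -0.3169, 0.0617]
eef_rot: [-179.9, -0.1, -81.2]
contact_force: [-0.1, -0.9, -0.9]
gripper_width: 0.0631
gripper_force: 0.0
```

Emit:
jog_arm([
  [[0,0,0,0,0],[-0.2,0,0,0,0],[-0.4,0,0,0,0],[-0.4,0,0,0,0]],
])

```text
time_s: 2.9
tcp_pos: [0.4632, -0.3166, 0.0609]
eef_rot: [-180.0, -0.0, -81.2]
contact_force: [-2.6, 0.1, 5.0]
gripper_width: 0.0431
gripper_force: 25.0
```

Emit:
jog_arm([
  [[-0.4,0,0,1,0],[-0.4,0,0,3,0],[-0.4,0,0,4,0],[-0.4,2,2,1,0],[-0.4,3.5,3.5,0,0],[-0.4,4.5,4.5,0,0],[-0.4,4.5,4.5,0,0],[-0.4,3,4,0,0]],
])

```text
time_s: 3.9
tcp_pos: [0.6376, -0.1313, 0.1502]
eef_rot: [180.0, 0.0, -81.2]
contact_force: [-0.9, -0.7, -3.9]
gripper_width: 0.0433
gripper_force: 25.0
```

Emit:
jog_arm([
  [[-0.4,1.35,1.9,0,0],[-0.4,0,0,0,0],[-0.4,0,0,0,0]],
])

```text
time_s: 4.28
tcp_pos: [0.649, -0.1146, 0.1503]
eef_rot: [179.9, 0.0, -81.3]
contact_force: [-0.4, -0.3, -2.2]
gripper_width: 0.0432
gripper_force: 25.0
```

Run:
```python
from plant import r
import cv2
i=r.camera_info("wrist"); im=r.capture("wrist"); s=r.get_state();print(s["tcp_pos"],s["gripper_width"],s["contact_force"])
cv2.imwrite("pics/w2.png",im)
from h import *
for A,c in blob(im,(50,60,25),(95,255,255),(256,192),400):
    if A>300: print(A,c,onplane(i,*c,.0155).round(4))
```

```text
[ 0.64907322 -0.11493623  0.15048329] 0.04330692539504725 [-0.12589028 -1.6543207  -4.28004819]
2013 [252.4 178.6] [ 0.6559 -0.1241]
```

View pics/w2.png

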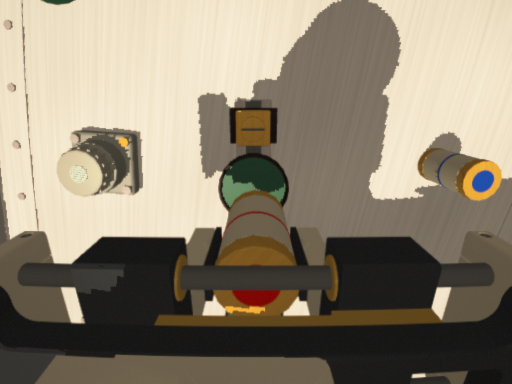

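The fuse is held upright over the first cup, with the clamp at (253,127) and the cup at (254,187). Shift 3.5 and 2.5 mm and lower.

Emit:
jog_arm([
  [[-0.4,0.35,0.25,-2,0],[-0.4,0,0,-2.5,0],[-0.4,0,0,-1.8,0],[-0.4,0,0,-0.8,0],[-0.4,0,0,0,0],[-0.4,0,0,0,0]],
])

```text
time_s: 5.08
tcp_pos: [0.6541, -0.1117, 0.0804]
eef_rot: [-179.9, -0.0, -81.2]
contact_force: [-1.2, -1.1, -3.7]
gripper_width: 0.0431
gripper_force: 25.0
```

Emit:
jog_arm([
  [[-0.4,0,0,-0.2,0],[-0.4,0,0,-0.2,0],[-0.4,0,0,0,0]],
])

```text
time_s: 5.45
tcp_pos: [0.6534, -0.1117, 0.0756]
eef_rot: [180.0, 0.0, -81.2]
contact_force: [-0.3, -0.0, -3.8]
gripper_width: 0.0429
gripper_force: 25.0
```

Emit:
jog_arm([
  [[-0.4,0,0,-0.1,0],[-0.4,0,0,0,0],[-0.4,0,0,0,0]],
])

```text
time_s: 5.82
tcp_pos: [0.6535, -0.1117, 0.0746]
eef_rot: [-180.0, -0.0, -81.2]
contact_force: [-0.8, 0.0, -2.2]
gripper_width: 0.0431
gripper_force: 25.0
```

Emit:
jog_arm([
  [[-0.4,0,0,-0.1,0],[-0.4,0,0,0,0],[-0.4,0,0,0,0]],
])

```text
time_s: 6.2
tcp_pos: [0.6536, -0.1118, 0.0745]
eef_rot: [-180.0, -0.0, -81.2]
contact_force: [-3.7, -0.4, 5.2]
gripper_width: 0.0432
gripper_force: 25.0
```

Contact reached, so the fuse is on the cup floor. Release, rise, and go to blue.

Emit:
jog_arm([
  [[0.1,0,0,0,0],[0.4,0,0,0,0],[1,0,0,0,0],[1,0,0,0,0],[1,0,0,3,0],[1,0,0,4,0],[1,0,0,4,0],[1,-3,-1,0,0]],
])

```text
time_s: 7.2
tcp_pos: [0.6263, -0.1215, 0.1871]
eef_rot: [-179.6, -0.1, -81.2]
contact_force: [-0.1, -0.2, -1.2]
gripper_width: 0.0878
gripper_force: 0.0
```

Emit:
jog_arm([
  [[1,-5,-1.5,0,0],[1,-5,-1.5,0,0],[1,-4,-1,0,0],[1,-2.3,-0.6,0,0],[1,0,0,0,0],[1,0,0,0,0]],
])

```text
time_s: 7.95
tcp_pos: [0.4611, -0.1677, 0.1839]
eef_rot: [-179.9, -0.0, -81.2]
contact_force: [0.4, 0.0, -0.4]
gripper_width: 0.0876
gripper_force: 0.0
```

Run:
```python
from h import *
from plant import r
i=r.camera_info("wrist"); im=r.capture("wrist"); s=r.get_state();print(s["tcp_pos"],s["gripper_width"])
for A,c in blob(im,(105,150,50),(130,255,255),(256,192),400):
    if A>60: print(A,c,onplane(i,*c,.072))
N={"scene":(235,215),"side":(239,140)}
for n in N:
    im=r.capture(n); cv2.imwrite(f"pics/{n}1.png",im)
    i=r.camera_info(n)
    for a,b in((0,7),(172,180)):
      for A,c in blob(im,(a,170,50),(b,255,255),N[n],25): print(n,A,c,onplane(i,*c,.1015).round(4))
a=cv2.imread("pics/scene1.png")[140:290,150:350];b=cv2.imread("pics/side1.png")[90:240,180:380]
cv2.imwrite("pics/c2.png",cv2.convertScaleAbs(cv2.resize(np.hstack([a,b]),None,fx=2,fy=2),alpha=1.5))
```

```text
[ 0.46123135 -0.16758633  0.18370322] 0.08767740596484608
239 [256.5 194.9] [ 0.46246624 -0.16769758]
scene 72 [231.8 231.8] [ 0.6523 -0.1107]
side 7 [236.3 136.4] [ 0.6528 -0.1106]
side 5 [242.8 152.6] [ 0.6255 -0.0517]
side 5 [237. 154.] [ 0.6387 -0.045 ]
side 24 [236.7 136.2] [ 0.6519 -0.1115]
```

View pics/c2.png

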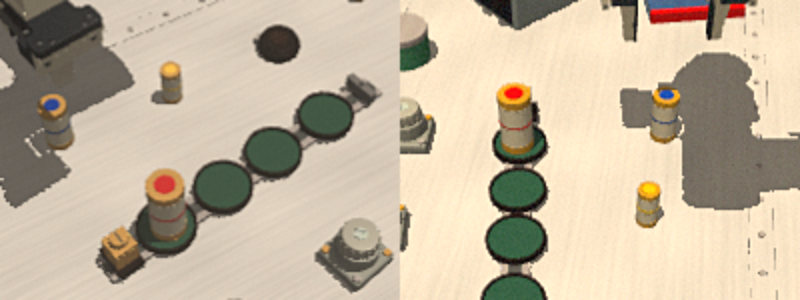

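Red stands upright in the cup by the clamp at (.652,-.111). Its tops read (165,185) and (514,93) in the crop. Blue lies under the tool at (.461,-.168).

Emit:
jog_arm([
  [[1,0,0,-3.5,0],[1,0,0,-4,0],[1,0,0,-3,0],[1,0,0,-2,0],[0.6,0,0,-1,0],[0.3,0,0,0,0],[0.1,0,0,0,0],[0,0,0,0,0]],
])

```text
time_s: 9.1
tcp_pos: [0.461, -0.1677, 0.0494]
eef_rot: [-179.9, -0.0, -81.2]
contact_force: [0.2, -0.9, -0.5]
gripper_width: 0.0531
gripper_force: 0.0
```

Emit:
jog_arm([
  [[-0.1,0,0,0,0],[-0.2,0,0,0,0],[-0.4,0,0,0,0],[-0.6,0,0,0,0],[-0.6,0,0,0,0]],
])

```text
time_s: 9.72
tcp_pos: [0.4605, -0.1677, 0.0488]
eef_rot: [-180.0, -0.0, -81.2]
contact_force: [-0.7, 0.4, 5.4]
gripper_width: 0.035
gripper_force: 25.0
```

Emit:
jog_arm([
  [[-0.6,0,0,1,0],[-0.6,0,0,3,0],[-0.6,0,0,4,0],[-0.6,2,2,1,0],[-0.6,4,3.5,0,0],[-0.6,4.5,4,0,0],[-0.6,4,3,0,0],[-0.6,2.5,1.6,0,0]],
])

```text
time_s: 10.72
tcp_pos: [0.6319, -0.0249, 0.1385]
eef_rot: [180.0, 0.0, -81.2]
contact_force: [0.1, -0.7, -1.6]
gripper_width: 0.0351
gripper_force: 25.0
```

Emit:
jog_arm([
  [[-0.6,0.7,0,0,0],[-0.6,0,0,-2,0],[-0.6,0,0,-3,0],[-0.6,0,0,-2,0],[-0.6,0,0,0,0],[-0.6,0,0,0,0]],
])

```text
time_s: 11.48
tcp_pos: [0.6377, -0.027, 0.0696]
eef_rot: [-180.0, -0.0, -81.2]
contact_force: [-0.1, 0.1, -1.4]
gripper_width: 0.0349
gripper_force: 25.0
```

Contact is expected at z ≈ 0.0623, and 0.0696 is current.

Emit:
jog_arm([
  [[-0.6,0,0,-0.4,0],[-0.6,0,0,-0.2,0],[-0.6,0,0,-0.1,0],[-0.6,0,0,0,0],[-0.6,0,0,0,0]],
])

```text
time_s: 12.1
tcp_pos: [0.6376, -0.0267, 0.0623]
eef_rot: [-180.0, -0.0, -81.2]
contact_force: [-3.1, -0.9, 4.9]
gripper_width: 0.0347
gripper_force: 25.0
```

Emit:
jog_arm([
  [[-0.6,0,0,-0.1,0],[-0.6,0,0,0,0],[-0.6,0,0,0,0]],
])

```text
time_s: 12.48
tcp_pos: [0.6377, -0.0268, 0.0622]
eef_rot: [-179.9, -0.0, -81.2]
contact_force: [-4.6, 1.0, 12.6]
gripper_width: 0.0351
gripper_force: 25.0
```

Emit:
jog_arm([
  [[-0.1,0,0,0.1,0],[0.3,0,0,0,0],[1,0,0,0,0],[1,0,0,0,0],[1,0,0,3,0],[1,0,0,4,0],[1,0,0,4,0],[1,-3,0.4,0,0]],
])

```text
time_s: 13.48
tcp_pos: [0.6103, -0.0225, 0.1748]
eef_rot: [-179.6, -0.0, -81.2]
contact_force: [-0.7, 0.6, -0.5]
gripper_width: 0.0875
gripper_force: 0.0
```

Emit:
jog_arm([
  [[1,-5,0.6,0,0],[1,-4.5,0.6,0,0],[1,-3,0.6,0,0],[1,-1.3,0,0,0],[1,0,0,0,0],[1,0,0,0,0]],
])

```text
time_s: 14.22
tcp_pos: [0.4705, -0.0046, 0.1716]
eef_rot: [-180.0, -0.0, -81.2]
contact_force: [-0.0, 0.1, -0.2]
gripper_width: 0.0878
gripper_force: 0.0
```

Run:
```python
from h import *
from plant import r
i=r.camera_info("wrist"); im=r.capture("wrist"); s=r.get_state();print(s["tcp_pos"],s["gripper_width"])
for A,c in blob(im,(23,150,90),(32,255,255),(256,192),60):
    if A>60: print(A,c,onplane(i,*c,.056))
for n,p in (("scene",(262,216)),("side",(238,165))):
    im=r.capture(n); i=r.camera_info(n)
    for A,c in blob(im,(105,150,50),(130,255,255),p,25): print(n,A,c,onplane(i,*c,.0855).round(4))
```

```text
[ 0.47044918 -0.00464273  0.17147418] 0.0871499647290416
198 [255.4 191. ] [ 0.47331698 -0.00719701]
scene 30 [261. 215.] [ 0.6362 -0.0261]
side 29 [237.  163.9] [ 0.6363 -0.0271]
```

Emit:
jog_arm([
  [[1,0.1,-0.1,-3.5,0],[1,0,0,-4,0],[1,0,0,-3,0],[1,0,0,-1.8,0],[0.5,0,0,-1,0],[0.2,0,0,0,0],[0,0,0,0,0],[-0.15,0,0,0,0]],
])

```text
time_s: 15.38
tcp_pos: [0.471, -0.0055, 0.0393]
eef_rot: [-179.9, 0.0, -81.2]
contact_force: [0.3, -0.3, -0.8]
gripper_width: 0.053
gripper_force: 0.0
```

Emit:
jog_arm([
  [[-0.25,0,0,0,0],[-0.35,0,0,0,0],[-0.5,0,0,0,0],[-0.7,0,0,0,0],[-0.7,0,0,0,0]],
], force=20)

```text
time_s: 16.0
tcp_pos: [0.4706, -0.0056, 0.0387]
eef_rot: [-180.0, 0.0, -81.2]
contact_force: [-0.3, -0.6, 1.5]
gripper_width: 0.027
gripper_force: 20.0
```

Emit:
jog_arm([
  [[-0.7,0,0,1,0],[-0.7,0,0,3,0],[-0.7,0,0,4,0],[-0.7,2,1,1,0],[-0.7,4,2,0,0],[-0.7,4.5,2,0,0],[-0.7,3.3,1.1,0,0],[-0.7,1.6,0,0,0]],
])

```text
time_s: 17.0
tcp_pos: [0.6256, 0.0559, 0.1284]
eef_rot: [180.0, -0.0, -81.2]
contact_force: [-0.3, 0.3, -1.2]
gripper_width: 0.0268
gripper_force: 20.0
```

Emit:
jog_arm([
  [[-0.7,0,0,-1.5,0],[-0.7,0,0,-3,0],[-0.7,0,0,-2.2,0],[-0.7,0,0,-0.4,0],[-0.7,0,0,0,0],[-0.7,0,0,0,0]],
])

```text
time_s: 17.75
tcp_pos: [0.6248, 0.0554, 0.0587]
eef_rot: [-179.9, 0.0, -81.2]
contact_force: [0.3, 0.1, 0.1]
gripper_width: 0.0273
gripper_force: 20.0
```

Emit:
jog_arm([
  [[-0.7,0,0,-0.4,0],[-0.7,0,0,-0.2,0],[-0.7,0,0,-0.1,0],[-0.7,0,0,0,0],[-0.7,0,0,0,0]],
])

```text
time_s: 18.38
tcp_pos: [0.6248, 0.0554, 0.0521]
eef_rot: [-179.9, -0.0, -81.2]
contact_force: [-4.4, 0.2, 10.5]
gripper_width: 0.0273
gripper_force: 20.0
```

Emit:
jog_arm([
  [[-0.3,0,0,0,0],[0.2,0,0,0,0],[0.8,0,0,0,0],[0.8,0,0,0,0],[0.8,0,0,3,0],[0.8,0,0,4,0],[0.8,0,0,4,0],[0.8,-2,3,0,0]],
])

```text
time_s: 19.38
tcp_pos: [0.6069, 0.0851, 0.1641]
eef_rot: [-179.6, 0.0, -81.3]
contact_force: [0.2, 0.5, -0.0]
gripper_width: 0.0789
gripper_force: 0.0
```

Emit:
jog_arm([
  [[0.8,-3,4.5,0,0],[0.8,-3,4.5,0,0],[0.8,-3,4.5,0,0],[0.8,-3,4.5,0,0],[0.8,-2.4,3.5,0,0],[0.8,-1.5,2.4,0,0],[0.8,0,0,0,0],[0.8,0,0,0,0]],
])

```text
time_s: 20.38
tcp_pos: [0.4454, 0.324, 0.1604]
eef_rot: [180.0, -0.0, -81.2]
contact_force: [0.0, -0.5, 0.1]
gripper_width: 0.079
gripper_force: 0.0
```

Run:
```python
from h import *
from plant import r
i=r.camera_info("wrist"); im=r.capture("wrist"); s=r.get_state();print(s["tcp_pos"],s["gripper_width"])
for A,c in blob(im,(38,120,50),(85,255,255),(256,192),60):
    if A>30: print(A,c,onplane(i,*c,.04))
for n,p in (("scene",(286,205)),("side",(237,195))):
    im=r.capture(n); i=r.camera_info(n)
    for A,c in blob(im,(23,150,90),(32,255,255),p,25): print(n,A,c,onplane(i,*c,.0695).round(4))
```

```text
[0.4456289  0.32377177 0.16046574] 0.07883566667230268
80 [255.  192.3] [0.44809711 0.32432633]
side 24 [236.1 192.9] [0.6245 0.0528]
```

Emit:
jog_arm([
  [[0.8,0.1,0,-3.5,0],[0.8,0,0,-4,0],[0.8,0,0,-3,0],[0.6,0,0,-1.7,0],[0.3,0,0,-1,0],[0,0,0,0,0],[-0.2,0,0,0,0],[-0.35,0,0,0,0]],
], force=15)

```text
time_s: 21.52
tcp_pos: [0.4468, 0.3247, 0.0294]
eef_rot: [-179.9, 0.1, -81.2]
contact_force: [0.3, 0.0, 0.0]
gripper_width: 0.0351
gripper_force: 0.0
```

Emit:
jog_arm([
  [[-0.45,0,0,0,0],[-0.55,0,0,0,0],[-0.7,0,0,0,0],[-0.85,0,0,0,0],[-0.85,0,0,0,0]],
])

```text
time_s: 22.15
tcp_pos: [0.4464, 0.3244, 0.0287]
eef_rot: [-180.0, 0.0, -81.2]
contact_force: [-0.2, -0.4, 2.0]
gripper_width: 0.0185
gripper_force: 15.0
```

Emit:
jog_arm([
  [[-0.85,0,0,1,0],[-0.85,0,0,3,0],[-0.85,0,0,4,0],[-0.85,2,-2,1,0],[-0.85,4,-4,0,0],[-0.85,4,-4.5,0,0],[-0.85,4,-4.5,0,0],[-0.85,2.5,-2.9,0,0]],
])

```text
time_s: 23.15
tcp_pos: [0.6128, 0.1431, 0.119]
eef_rot: [-180.0, -0.0, -81.3]
contact_force: [0.8, 0.6, -0.1]
gripper_width: 0.0192
gripper_force: 15.0
```

Emit:
jog_arm([
  [[-0.85,0,0,-1.5,0],[-0.85,0,0,-3,0],[-0.85,0,0,-2.2,0],[-0.85,0,0,-0.4,0],[-0.85,0,0,0,0],[-0.85,0,0,0,0]],
])

```text
time_s: 23.9
tcp_pos: [0.612, 0.1459, 0.0487]
eef_rot: [-179.9, 0.0, -81.2]
contact_force: [0.7, -0.2, -0.0]
gripper_width: 0.0191
gripper_force: 15.0
```

Emit:
jog_arm([
  [[-0.85,0,0,-0.4,0],[-0.85,0,0,-0.2,0],[-0.85,0,0,-0.1,0],[-0.85,0,0,0,0],[-0.85,0,0,0,0]],
])

```text
time_s: 24.52
tcp_pos: [0.6116, 0.1454, 0.042]
eef_rot: [-179.9, 0.0, -81.2]
contact_force: [-4.4, 0.1, 10.5]
gripper_width: 0.0188
gripper_force: 15.0
```

Emit:
jog_arm([
  [[-0.45,0,0,0,0],[-0.1,0,0,0,0],[0.3,0,0,0,0],[0.3,0,0,0,0],[0.3,0,0,3,0],[0.3,0,0,4,0],[0.3,0,0,5,0],[0.3,-4,3,4,0]],
])

```text
time_s: 25.52
tcp_pos: [0.5738, 0.174, 0.2012]
eef_rot: [-179.9, -0.0, -81.4]
contact_force: [0.3, 1.3, 0.4]
gripper_width: 0.0571
gripper_force: 0.0
```

Emit:
jog_arm([
  [[0.3,-4,4,2,0],[0.3,-4,4,0,0],[0.3,-3,4,0,0],[0.3,0,3,0,0],[0.3,0,0,0,0],[0.3,0,0,0,0]],
])

```text
time_s: 26.28
tcp_pos: [0.4626, 0.3244, 0.2191]
eef_rot: [180.0, -0.0, -81.2]
contact_force: [-0.2, -0.4, 0.7]
gripper_width: 0.0568
gripper_force: 0.0
```

Run:
```python
from h import *
from plant import r
for n in("scene","side"):
    im=r.capture(n); cv2.imwrite(f"pics/{n}2.png",im)
a=cv2.imread("pics/scene2.png")[110:290,180:380];b=cv2.imread("pics/side2.png")[110:290,180:380]
cv2.imwrite("pics/c3.png",cv2.convertScaleAbs(cv2.resize(np.hstack([a,b]),None,fx=2,fy=2),alpha=1.5))
```

```text
(no output)
```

View pics/c3.png

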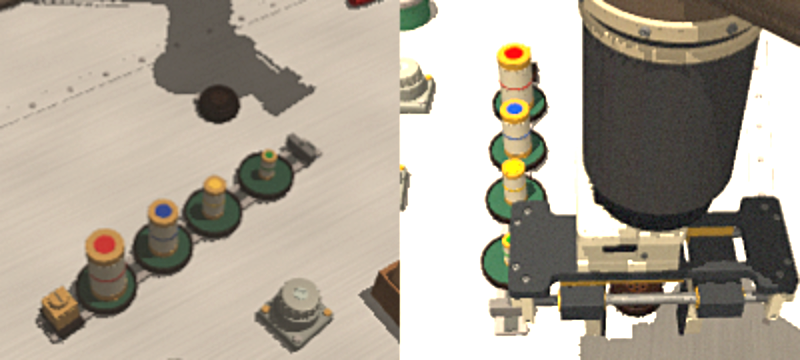

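All four fuses stand upright and centred in their cups: red by the clamp (104,245), then blue (163,212), yellow (214,185) and green (268,155). The earpiece at (218,104) has not moved.

```bash
python3 -c "
from plant import r
print(r.close_job())"
```

```text
the job is handed in; nothing more can be done
None
```

All four fuses stand upright in their cups, largest next to the clamp down to smallest at the far end, with the earpiece left where it lay; I handed the job in at about 26 s.

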